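# Close and lock the light box hatch

## Robot

A 6-joint arm with a two-finger parallel gripper is mounted at the origin on the work surface. World frame = base frame: x ahead of the robot, y to its left, z up, the work surface at z = 0. Lengths are in mm, angles in rad, forces in N, time in s.
With the tool pointing down it reaches from about 350 to 975 mm from the base axis. Payload 7.1 kg.
Tool frame: the origin (TCP) lies at the very end of the fingers, on their centre line; the grasp point (between the pads) lies tcp_to_grasp behind it (tcp_to_grasp is the distance from the TCP to the grasp point, in mm); z points along the fingers, x is the direction in which the jaws open and shut, and the axes are right-handed (so a half turn about z gives the same grasp; the last joint's range is limited). The gripper opens to 88 mm and grips with 3 to 60 N. Pads are 20 mm wide; open, the fingers measure 115 mm over their backs; the gripper's body (75 mm by 178 mm) begins 61 mm behind the grasp point.
Start: joints at [-1.171, 0.423, 1.63, -0, 1.089, -0.019], TCP at [254.18, -570.962, 222.675] pointing down, gripper open.
Joint ranges: [-3, 3], [-0.9, 2.11], [0.09, 2.58], [-1.31, 4.45], [0.11, 2.69], [-2.54, 2.54]. Speed limits (rad/s): [2.39, 2.39, 3.01, 3.14, 3.14, 3.14].

## Interface

Orientations are given as a rotation vector (axis times angle).
In Python, from workcell import get_obs, get_image, close_job, recognise, mark_of, tcp_to_grasp gives the robot as it stands. The module is installed in compiled form; this text tells all that it offers.
- The arm moves only by the tool move_arm, never from a script. Its argument "motion" is a list of rows, each a list of 7 numbers: the shift along the world's x, y, z in mm, then the turn, a rotation vector about the world's x, y, z in rad, then the finger opening in mm, from 0 to 87.8. A call has 1 to 5 rows; each row is the pose to reach, as a shift and turn from the pose commanded when the call began; what a row does not reach only later rows make up. A row lasts 1/12 s, in which the tool goes at most 41.7 mm and 7.16 degrees, less where a joint would pass 70% of its speed; a pose out of reach is approached as far as the arm can. A call with a gripper value outside its range is refused whole. The fingers move at their own pace and stop on an object; the grip force is fixed at half the most. Time passes only in rows, so rows that repeat a pose let the fingers close. It gives the time, the measured TCP pose, the force and the opening at its end, in the units of the state.
- get_obs(): the state, without advancing time (a new reading comes with each control period).
- get_image(name): name is "side" or "top" or "wrist"; returns a dict with "color" (420x560x3 uint8, red, green, blue), "mtx" (3x3 intrinsics, pixels), "camera_from_world" (4x4, takes a point from world to camera coordinates). Camera axes: x right, y up, looking along -z (the intrinsics and any distortion apply to the point x, -y, -z); pixel columns grow to the right and rows downward; lengths in mm; the calibration is good to about 2 mm. A picture is of the moment at which its call begins. There is no depth.
- close_job(): hands the job in, once; it reports no verdict.
Trained networks look in a picture, given as the dict that the camera call returned (one of the last four; its "shot" number tells which), for a name from the list of things; names that differ only in an ending like _2 or _b are one class to them, and where a whole thing is asked for, a point or a joint stands for the part that bears it (a point fixed in the world has none). Each returns a list of dicts, best first, with "p" (0 to 1); they miss things now and then, are a little off and sometimes report something else, mostly with a low value. They report only what shows in the picture. A call takes as long as a camera call.
- recognise(picture, label): "bbox" ([centre column, centre row, width, height] in pixels, round what is visible of it).
- mark_of(picture, label): "location" ([row, column] in pixels: a listed point, or the origin of a listed thing).
The state is a dict: "t": time; "qpos": joint angles; "qvel": joint speeds; "joint_torque": joint torques, N m; "ee_pos": TCP position; "orientation": TCP orientation; "ft_force": force on the tool from outside, world axes, zero at the start; "moment": the same for the moment, N m; "width": finger opening in mm.
Only numpy, scipy, OpenCV 4.12 (cv2) and the standard library are available. Lean on these libraries where they do the work, as an engineer would, in place of code of your own. Each camera call takes 0.05 s, during which the arm holds its last target. There are 200 camera calls.

## Task

The service hatch of the light box has been left ajar. Using fingertips only, push the hatch down until it lies fully shut, then set a fingertip in the slot of its round orange fastener and turn it a quarter-turn clockwise to its stop, so that the slot points at the green dot and the hatch is locked. Never raise the hatch, and leave the jars and the brush where they are.

Things in the scene. Friction and masses are not known exactly. Their poses are not given: they have to be found in the camera images.
- lightbox: aluminium light box, fixed. Origin on the bench under the centre of its hatch bay; x from the front (robot side) to the hinge side, y left along the box, z up. Box x -130..130, y -120..360 mm, rim 88 mm high; lit white glass y 119..353, top 92 mm. The grey hatch covers x -120..115, y -106..106 mm, hinged along y at x = 115, z = 88.5 mm.
- hatch (a joint): opening of the hatch in rad: 0 fully shut (a stop), grows as its free edge (robot side) rises; starts 0.3 to 0.55. The hinge is stiff: the hatch stays where it is left and shuts under about 2 to 5 N of downward push at the free edge. Shut, the plate's top is 94.5 mm above the bench.
- hatch_edge (a point): point on the top face of the hatch, mid-width, 18 mm in from its free edge and 217 mm from the hinge line: a bare flat strip 38 mm wide to push on. It moves with the hatch; x points along the hatch to the hinge, z out of its top face.
- fastener (a joint): turn in rad, clockwise seen from above: starts 0 to 0.2 (unlocked, slot across the hatch, by the red dot); stop at 1.571 (locked, slot pointing at the green dot and free edge). About 0.12 N m of friction, stays where left. A fingertip some 20 mm off the axis, carried round it, turns it by the slot wall. Turned before the hatch is shut, its tongue lands on the keeper and keeps the hatch open.
- slot (a point): on the fastener's axis, level with its top. Orange rotor 89 mm across in a fixed steel collar (108 mm outside, same height); the slot runs right across it through the axis, 40 mm wide, 13.5 mm deep, dark floor. y runs along the slot, x across, z up; turns with the rotor. On the hatch mid-width, 145 mm from the hinge line; with the hatch shut it is at x = -30, y = 0, z = 112.5 mm of the light box.
- green_dot (a point): centre of the green dot, 14 mm across, flat on the hatch, 66 mm from the fastener's axis towards the free edge: the locked mark (the red dot at the right, -y side, is the unlocked mark)
- jar_red_mid (a point): centre (half-way up) of the red jar with a black lid, 72 mm across and 110 mm tall, standing on the bench beside or in front of the box; leave it alone
- jar_green_mid (a point): centre (half-way up) of the green jar with a black lid, 62 mm across and 90 mm tall, standing on the bench beside or in front of the box; leave it alone
- jar_amber_mid (a point): centre (half-way up) of the amber glass jar with a white lid, 58 mm across and 80 mm tall, standing on the lit glass; leave it alone
- brush_grip (a point): handle of a brush lying on the bench in front of the box, x along its handle; leave it alone

How it is judged (in metres and radians):
On the way, in this order (a step that is already met when the one before it is completed fails the run):
1. the hatch is pushed shut with the fastener still unlocked (value of joint hatch below 0.03 rad and value of joint fastener below 0.6 rad), for 0.2 s.
2. the fastener is turned to its stop with the hatch shut (value of joint hatch below 0.03 rad and value of joint fastener above 1.43 rad), for 0.2 s.
At the end, for the whole second after the job is handed in: the hatch is shut (within 0.03 rad) and the fastener is locked (at least 1.43 rad of its 1.57 rad, that is within 8 degrees of the stop), both at rest; the jars and the brush are within 20 mm of where they stood (all of step 2 and velocity of joint fastener between -0.05 and 0.05 rad/s and velocity of joint hatch between -0.05 and 0.05 rad/s and distance of each of jar_red_mid, jar_green_mid, jar_amber_mid, brush_grip from where it was at the start of the episode below 0.02 m); the robot touches nothing.
It fails at once if the hatch is raised further open (value of joint hatch above 0.68 rad).
It fails at once if a jar or the brush is moved or lifted by more than 20 mm (distance of any of jar_red_mid, jar_green_mid, jar_amber_mid, brush_grip from where it was at the start of the episode above 0.02 m).
It also fails if it takes over 51 s, if anything falls off the work surface, if the arm or the gripper's body presses on something with over 40 N, if the wrist force passes 120 N, or if a joint passes its speed limit or range.

## Working session

There is one attempt and no reset: what is moved stays moved. The work goes in short steps, Python scripts to look and compute and a tool call to move; the robot and the scene stay as the last step left them, time stands still between calls to the robot, and variables do not carry over. Pictures are saved under pics/ and viewed, about 8 in all and at most 12, crops included, and the job is handed in when it is done.

Besides the shell and the picture viewer there is one more tool, called by a JSON object that holds its "name" and its "arguments", one argument or row to a line. move_arm: Moves the arm, as the interface text tells. Its arguments: {"type":"object","properties":{"motion":{"type":"array"}},"required":["motion"]}

```bash
mkdir -p pics
cat > h.py <<'E'
import numpy as np, cv2
from workcell import *
def ray(im,u,v):
    T=np.array(im["camera_from_world"]);K=np.array(im["mtx"])
    d=np.linalg.inv(K)@[u,v,1];d=np.array([d[0],-d[1],-d[2]])
    R=T[:3,:3];return -R.T@T[:3,3],R.T@d
def at_z(im,u,v,z):
    c,d=ray(im,u,v);return c+d*(z-c[2])/d[2]
def tri(a,b):
    A=np.zeros((3,3));B=np.zeros(3)
    for im,u,v in (a,b):
        c,d=ray(im,u,v);d=d/np.linalg.norm(d);P=np.eye(3)-np.outer(d,d);A+=P;B+=P@c
    return np.linalg.solve(A,B)
def proj(im,p):
    T=np.array(im["camera_from_world"]);q=T[:3,:3]@p+T[:3,3];k=np.array(im["mtx"])@[q[0],-q[1],-q[2]];return k[:2]/k[2]
E
python3 - <<'E'
from h import *
np.set_printoptions(precision=1,suppress=True)
o=get_obs();print(o['t'],o['ee_pos'],o['orientation'],o['ft_force'],tcp_to_grasp)
ims={n:get_image(n) for n in("top","side")}
for n,i in ims.items(): cv2.imwrite(f"pics/{n}0.png",i["color"][:,:,::-1]); print(n,ray(i,280,210), i.keys())
for l in["lightbox","hatch_edge","slot","green_dot","jar_red_mid","jar_green_mid","jar_amber_mid","brush_grip"]:
    m={n:mark_of(i,l) for n,i in ims.items()}
    s=l
    for n in m: s+=f" {n} "+str([(np.round(x['location'],1).tolist(),round(x['p'],2)) for x in m[n][:2]])
    print(s)
    if m["top"] and m["side"]:
        a,b=[m[n][0]['location'] for n in("top","side")]
        p=tri((ims["top"],a[1],a[0]),(ims["side"],b[1],b[0]));print("   ",p,proj(ims["top"],p)-a[::-1])
E
```

```text
0.0 [ 254.  -570.5  221.9] [-2.6  1.7  0. ] [-0.4  0.5  0.3] 18.700000000000003
top (array([ 434.6,   34.4, 1190.5]), array([ 0.1, -0. , -1. ])) dict_keys(['color', 'mtx', 'camera_from_world', 'shot'])
side (array([225.2, 680.3, 552.5]), array([ 0.4, -0.8, -0.5])) dict_keys(['color', 'mtx', 'camera_from_world', 'shot'])
lightbox top [] side [([223.9, 294.0], 0.65)]
hatch_edge top [([228.6, 338.7], 0.83)] side [([155.3, 325.7], 0.56)]
    [508.7 -90.1 193.7] [-0.2 -0.6]
slot top [([200.2, 334.4], 0.65)] side [([155.4, 300.1], 0.5)]
    [569.5 -85.  182.7] [0.2 0.4]
green_dot top [([224.0, 336.3], 0.83)] side [([155.7, 322.3], 0.67), ([283.0, 335.4], 0.6)]
    [516.9 -86.1 192.7] [0.1 0.2]
jar_red_mid top [([282.6, 237.5], 0.79)] side [([284.7, 334.2], 0.91), ([153.6, 323.6], 0.7)]
    [391.5 139.7  56.2] [0.1 0.2]
jar_green_mid top [([177.0, 409.5], 0.92)] side []
jar_amber_mid top [([191.5, 228.4], 0.71)] side [([224.3, 226.1], 0.74)]
    [605.4 153.8 125.9] [-0.6 -1. ]
brush_grip top [([285.0, 354.7], 0.9)] side [([229.6, 381.4], 0.97)]
    [ 378.3 -149.6    6.5] [0.  0.1]
```

View pics/top0.png

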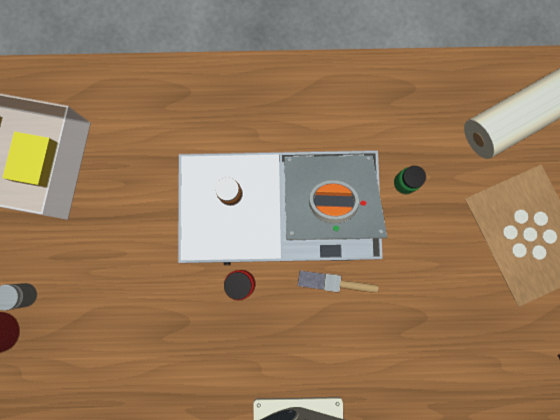

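View pics/side0.png

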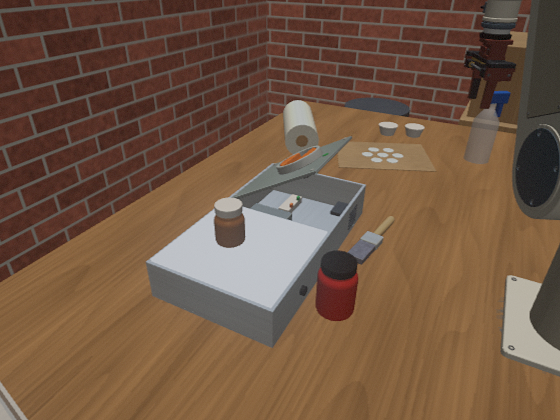

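The top view shows the box with corners at about (180,154), (378,152), (381,258) and (179,262), the hatch ajar, and the slot lying across it at (334,200). The red dot is at (363,203) and the green dot at (336,228). The side view confirms the hatch is raised, with the brush in front of the box and the red jar at the front left.

Run:
```python
from h import *
np.set_printoptions(precision=1,suppress=True)
im=get_image("top")
px=[(179.5,262),(381.5,258),(180,154),(378,152)]
W=np.array([at_z(im,*p,88)[:2] for p in px]);L=np.array([(-130,360),(-130,-120),(130,360),(130,-120)],float)
Lc=L-L.mean(0);Wc=W-W.mean(0);H=Lc.T@Wc
th=np.arctan2(H[0,1]-H[1,0],H[0,0]+H[1,1]);R=np.array([[np.cos(th),-np.sin(th)],[np.sin(th),np.cos(th)]])
t=W.mean(0)-R@L.mean(0);print("origin",t,"yaw",th,"resid",W-(L@R.T+t))
f=lambda x,y:R@[x,y]+t
print("slot shut",f(-30,0),"edge shut",f(-102,0),"hinge",f(115,0))
# opening from image points: search best q fitting edge, slot, green
for q in np.arange(.3,.56,.05):
    c,s=np.cos(q),np.sin(q); P=lambda r,h:np.r_[f(115-r*c+ -h*s*-1*1,0),88.5+r*s+h*c]
    print(round(q,2),"edge",P(217,6),proj(im,P(217,6)),"slot",P(145,24),proj(im,P(145,24)),"green",proj(im,P(211,6)))
```

```text
origin [571.6 -85.3] yaw -0.0043838961769837445 resid [[ 0.5 -2.5]
 [ 2.9  2.6]
 [-0.6 -1.5]
 [-2.8  1.4]]
slot shut [541.6 -85.2] edge shut [469.6 -84.9] hinge [686.6 -85.8]
0.3 edge [481.  -84.9 158.4] [334.6 241.8] slot [555.1 -85.3 154.3] [333.5 208.7] green [334.4 239.2]
0.35 edge [484.8 -84.9 168.5] [335.1 239.8] slot [558.6 -85.3 160.8] [333.7 206.8] green [334.9 237.3]
0.4 edge [489.  -85.  178.5] [335.5 237.6] slot [562.4 -85.3 167.1] [334.  204.7] green [335.3 235.1]
0.45 edge [493.8 -85.  188.3] [336.  235.2] slot [566.4 -85.3 173.2] [334.3 202.5] green [335.8 232.7]
0.5 edge [499.  -85.  197.8] [336.5 232.4] slot [570.8 -85.3 179.1] [334.5 200.2] green [336.2 230.1]
0.55 edge [504.7 -85.  207. ] [336.9 229.4] slot [575.5 -85.3 184.8] [334.8 197.7] green [336.6 227.1]
```

{"name": "move_arm", "arguments": {
  "motion": [
    [10,20,10,0,0,0.11,44],
    [20,40,20,0,0,0.22,44],
    [30,60,30,0,0,0.33,44],
    [40,80,40,0,0,0.44,44],
    [50,100,50,0,0,0.55,44]
  ]
}}

```text
t: 1.37
ee_pos: [304.4, -470.0, 273.1]
orientation: [-3.003, 0.924, 0.0]
ft_force: [0.9, 0.0, 0.6]
width: 58.1
```

{"name": "move_arm", "arguments": {
  "motion": [
    [10,20,0,0,0,0.11,44],
    [20,40,0,0,0,0.22,44],
    [30,60,0,0,0,0.33,44],
    [40,80,0,0,0,0.44,44],
    [50,100,0,0,0,0.55,44]
  ]
}}

```text
t: 1.78
ee_pos: [354.5, -370.0, 272.9]
orientation: [3.14, -0.073, 0.0]
ft_force: [0.9, 0.4, 0.1]
width: 43.6
```

{"name": "move_arm", "arguments": {
  "motion": [
    [10,20,0,0,0,0.11,44],
    [20,40,0,0,0,0.22,44],
    [30,60,0,0,0,0.33,44],
    [40,80,0,0,0,0.44,44],
    [50,100,0,0,0,0.55,44]
  ]
}}

```text
t: 2.2
ee_pos: [404.6, -270.0, 272.8]
orientation: [3.042, 0.782, 0.0]
ft_force: [-0.0, 0.3, -0.6]
width: 44.0
```

{"name": "move_arm", "arguments": {
  "motion": [
    [10,20,0,0,0,0.11,44],
    [20,40,0,0,0,0.22,44],
    [30,60,0,0,0,0.33,44],
    [40,80,0,0,0,0.44,44],
    [50,100,0,0,0,0.55,44]
  ]
}}

```text
t: 2.62
ee_pos: [454.6, -169.9, 272.9]
orientation: [2.716, 1.579, 0.0]
ft_force: [1.2, -0.4, -0.6]
width: 44.1
```

{"name": "move_arm", "arguments": {
  "motion": [
    [10,20,0,0,0,0.1,44],
    [20,40,0,0,0,0.2,44],
    [30,60,0,0,0,0.3,44],
    [40,80,-10,0,0,0.4,44],
    [46,85,-30,0,0,0.5,44]
  ]
}}

```text
t: 3.03
ee_pos: [502.6, -84.0, 244.6]
orientation: [2.237, 2.2, 0.006]
ft_force: [0.5, -0.5, -0.1]
width: 43.8
```

Run:
```python
from h import *
o=get_obs();print(o['ee_pos'],o['qpos'],o['orientation'],o['t'])
im=get_image("wrist");im2=get_image("side")
cv2.imwrite("pics/w1.png",np.hstack([im["color"],im2["color"]])[:,:,::-1][:, :, :].copy())
a=cv2.imread("pics/w1.png");cv2.imwrite("pics/w1.png",cv2.resize(a,(800,300)))
```

```text
[502.63080477 -84.0242664  244.57583572] [-1.89401819e-01  2.23466585e-01  1.86495165e+00  7.80445739e-04
  1.04786791e+00 -1.74429658e+00] [2.23661775 2.20047782 0.00560209] 3.0333
```

View pics/w1.png

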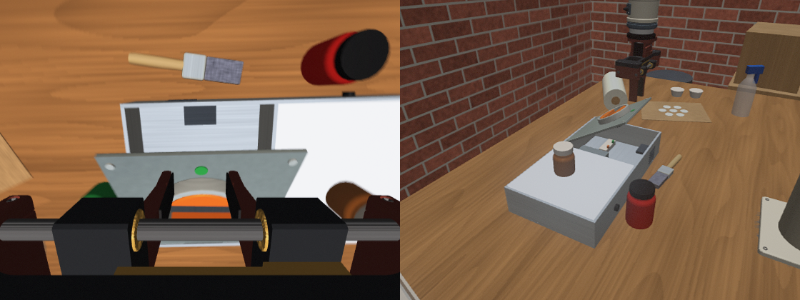

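The wrist view shows the fingers centred on the green dot, over the free edge of the hatch. I'll push down along the hatch's arc.

{"name": "move_arm", "arguments": {
  "motion": [
    [0,-1,-15,0,0,0,44],
    [-1,-1,-28,0,0,0,44],
    [-2,-1,-36,0,0,0,44],
    [-4,-1,-43,0,0,0,44],
    [-8,-1,-50,0,0,0,44]
  ]
}}

```text
t: 3.55
ee_pos: [492.8, -87.6, 193.1]
orientation: [2.247, 2.193, 0.002]
ft_force: [1.1, -0.7, 2.2]
width: 43.5
```

{"name": "move_arm", "arguments": {
  "motion": [
    [-2,0,-5,0,0,0,44],
    [-4,0,-10,0,0,0,44],
    [-6,0,-15,0,0,0,44],
    [-8,0,-20,0,0,0,44],
    [-10,0,-25,0,0,0,44]
  ]
}}

```text
t: 3.97
ee_pos: [482.0, -87.1, 167.4]
orientation: [2.246, 2.196, 0.0]
ft_force: [-0.0, -1.3, 2.7]
width: 44.5
```

{"name": "move_arm", "arguments": {
  "motion": [
    [-2,0,-8,0,0,0,44],
    [-4,0,-16,0,0,0,44],
    [-6,0,-24,0,0,0,44],
    [-8,0,-32,0,0,0,44],
    [-10,0,-40,0,0,0,44]
  ]
}}

```text
t: 4.38
ee_pos: [472.2, -86.9, 126.8]
orientation: [2.246, 2.196, 0.0]
ft_force: [1.1, -1.5, 0.9]
width: 44.3
```

{"name": "move_arm", "arguments": {
  "motion": [
    [-1,0,-7,0,0,0,44],
    [-2,0,-14,0,0,0,44],
    [-2,0,-21,0,0,0,44],
    [-2,0,-26,0,0,0,44],
    [-2,0,-30,0,0,0,44]
  ]
}}

```text
t: 4.8
ee_pos: [469.5, -86.8, 96.8]
orientation: [-2.246, -2.195, 0.002]
ft_force: [-1.5, -0.3, 2.2]
width: 44.0
```

{"name": "move_arm", "arguments": {
  "motion": [
    [0,0,-1,0,0,0,44],
    [0,0,-2,0,0,0,44],
    [0,0,-3,0,0,0,44],
    [0,0,-4,0,0,0,44],
    [0,0,-4,0,0,0,44]
  ]
}}

```text
t: 5.22
ee_pos: [470.1, -86.9, 94.7]
orientation: [-2.246, -2.196, 0.0]
ft_force: [-5.9, 0.7, 14.0]
width: 44.1
```

Force has risen to 14 N at z = 94.7, so the hatch is on its stop. I'll lift and look from above.

{"name": "move_arm", "arguments": {
  "motion": [
    [0,0,1,0,0,0,44],
    [0,0,15,0,0,0,44],
    [0,0,40,0,0,0,44],
    [-10,0,80,0,0,0,44],
    [-40,0,110,0,0,0,44]
  ]
}}

```text
t: 5.63
ee_pos: [434.3, -87.4, 205.8]
orientation: [2.243, 2.194, 0.005]
ft_force: [1.0, -0.7, 1.6]
width: 44.1
```

{"name": "move_arm", "arguments": {
  "motion": [
    [-20,0,30,0,0,0,44],
    [-30,0,60,0,0,0,44],
    [-30,0,60,0,0,0,44]
  ]
}}

```text
t: 5.88
ee_pos: [401.9, -87.5, 268.3]
orientation: [2.241, 2.19, 0.008]
ft_force: [1.5, 0.0, 0.0]
width: 43.9
```

Run:
```python
from h import *
np.set_printoptions(precision=1,suppress=True)
o=get_obs();print(o['ee_pos'],o['t'])
ims={n:get_image(n) for n in("top","side","wrist")}
for n,i in ims.items():
    for l,z in(("slot",112.5),("green_dot",94.5)):
        for m in mark_of(i,l)[:1]: print(n,l,m['location'],m['p'],at_z(i,m['location'][1],m['location'][0],z))
    print(n,'pred slot',proj(i,np.array([541.6,-85.2,112.5])))
t=cv2.resize(ims["top"]["color"][140:270,260:420],(480,390)); w=cv2.resize(ims["side"]["color"],(320,390))
cv2.imwrite("pics/t2.png",np.hstack([t,w])[:,:,::-1]);cv2.imwrite("pics/w2.png",ims["wrist"]["color"][:,:,::-1])
```

```text
[401.9 -87.5 268.3] 5.8833
top slot [217.8, 331.5] 0.92 [538.8 -84.9 112.5]
top green_dot [243.5, 330.8] 0.76 [480.  -83.4  94.5]
top pred slot [331.6 216.6]
side slot [188.8, 310.5] 0.81 [534.5 -73.7 112.5]
side green_dot [201.0, 333.9] 0.65 [478.1 -77.3  94.5]
side pred slot [309.7 186. ]
wrist slot [310.8, 283.0] 0.72 [546.  -85.  112.5]
wrist green_dot [256.6, 284.8] 0.81 [481.2 -81.3  94.5]
wrist pred slot [282.8 307.7]
```

View pics/t2.png

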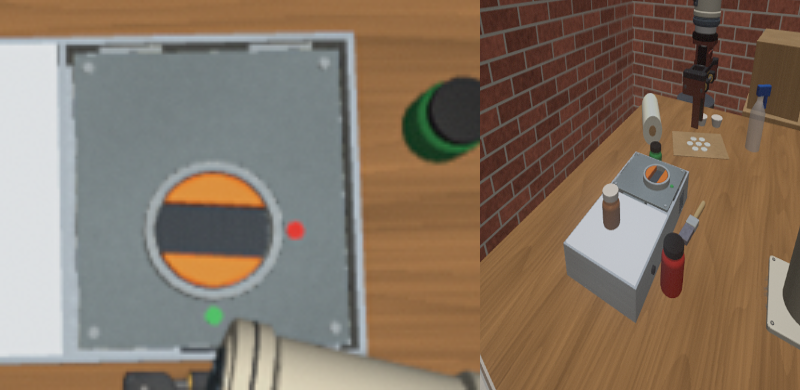

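The hatch is shut. The collar centre is at about (331,217) in the full top image, which puts the slot at (541.5,-85) mm, matching the box fit. The slot lies across the hatch, turned about 3° clockwise. I'll move above it.

{"name": "move_arm", "arguments": {
  "motion": [
    [28,1,-20,0,0,0,44],
    [56,2,-40,0,0,0,44],
    [84,2,-70,0,0,0,44],
    [112,2,-100,0,0,0,44],
    [140,2,-130,0,0,0,44]
  ]
}}

```text
t: 6.75
ee_pos: [541.9, -84.8, 130.9]
orientation: [-2.246, -2.196, 0.001]
ft_force: [-0.2, -0.2, 0.3]
width: 43.9
```

{"name": "move_arm", "arguments": {
  "motion": [
    [0,0,-5,0,0,0,44],
    [0,0,-10,0,0,0,44],
    [0,0,-10,0,0,0,44]
  ]
}}

```text
t: 7.0
ee_pos: [539.2, -84.7, 121.7]
orientation: [-2.244, -2.194, 0.003]
ft_force: [-0.5, 0.4, 0.3]
width: 43.8
```

Run:
```python
from h import *
o=get_obs();print(o['ee_pos'],o['orientation'],o['t'])
im=get_image("wrist");i2=get_image("side")
a=cv2.resize(im["color"],(400,300));b=cv2.resize(i2["color"][130:230,245:380],(400,300))
cv2.imwrite("pics/w3.png",np.hstack([a,b])[:,:,::-1])
```

```text
[539.19410429 -84.69352115 121.67068247] [-2.24429315 -2.19412085  0.00339382] 7.0
```

View pics/w3.png

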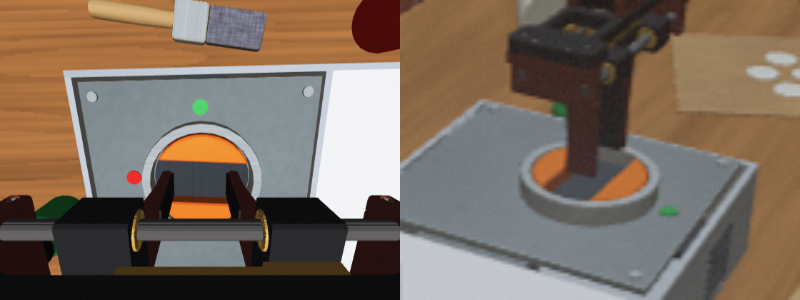

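The fingers stand over the slot, with orange visible on both sides. I'll go down into it.

{"name": "move_arm", "arguments": {
  "motion": [
    [0,0,-4,0,0,0,44],
    [0,0,-8,0,0,0,44],
    [0,0,-12,0,0,0,44],
    [0,0,-16,0,0,0,44],
    [0,0,-17,0,0,0,44]
  ]
}}

```text
t: 7.52
ee_pos: [540.3, -84.9, 105.8]
orientation: [-2.246, -2.196, 0.0]
ft_force: [0.3, 0.1, 0.1]
width: 43.7
```

{"name": "move_arm", "arguments": {
  "motion": [
    [1,0,-1,0,0,-0.08,44],
    [1,0,-1,0,0,-0.16,44],
    [1,0,-1,0,0,-0.24,44],
    [1,0,-1,0,0,-0.32,44],
    [1,0,-1,0,0,-0.4,44]
  ]
}}

```text
t: 7.93
ee_pos: [542.8, -85.4, 105.4]
orientation: [2.639, 1.7, 0.002]
ft_force: [2.9, -1.3, -2.4]
width: 43.8
```

{"name": "move_arm", "arguments": {
  "motion": [
    [0,0,0,0,0,-0.08,44],
    [0,0,0,0,0,-0.16,44],
    [0,0,0,0,0,-0.24,44],
    [0,0,0,0,0,-0.32,44],
    [0,0,0,0,0,-0.4,44]
  ]
}}

```text
t: 8.35
ee_pos: [542.3, -85.3, 105.3]
orientation: [2.925, 1.142, 0.002]
ft_force: [0.4, -1.3, 0.4]
width: 44.1
```

{"name": "move_arm", "arguments": {
  "motion": [
    [0,0,0,0,0,-0.08,44],
    [0,0,0,0,0,-0.16,44],
    [0,0,0,0,0,-0.24,44],
    [0,0,0,0,0,-0.32,44],
    [0,0,0,0,0,-0.4,44]
  ]
}}

```text
t: 8.77
ee_pos: [541.7, -84.8, 105.2]
orientation: [-3.095, -0.538, 0.0]
ft_force: [-0.2, 2.0, 1.8]
width: 44.1
```

{"name": "move_arm", "arguments": {
  "motion": [
    [0,0,0,0,0,-0.08,44],
    [0,0,0,0,0,-0.16,44],
    [0,0,0,0,0,-0.24,44],
    [0,0,0,0,0,-0.32,44],
    [0,0,0,0,0,-0.4,44]
  ]
}}

```text
t: 9.18
ee_pos: [541.4, -84.1, 105.2]
orientation: [-3.139, 0.088, 0.001]
ft_force: [-1.4, 5.4, 3.5]
width: 43.8
```

Run:
```python
from h import *
o=get_obs();print(o['ee_pos'],o['orientation'],o['moment'],o['ft_force'],o['width'],o['qpos'][5],o['t'])
```

```text
[541.37414712 -84.1421013  105.22365149] [-3.13916865e+00  8.78875457e-02  1.23666760e-03] [0.95654321 0.11014922 0.17282617] [-1.37047444  5.35869687  3.49898902] 43.83660484058554 -0.1215932862317011 9.1833
```

{"name": "move_arm", "arguments": {
  "motion": [
    [0,0,0,0,0,-0.05,44],
    [0,0,0,0,0,-0.1,44],
    [0,0,0,0,0,-0.15,44],
    [0,0,0,0,0,-0.2,44],
    [0,0,0,0,0,-0.2,44]
  ]
}}

```text
t: 9.6
ee_pos: [541.2, -83.8, 105.2]
orientation: [-3.115, 0.399, 0.002]
ft_force: [-1.8, 6.1, 3.6]
width: 44.3
```

Run:
```python
from h import *
o=get_obs();print(o['ee_pos'],o['orientation'],o['moment'],o['ft_force'],o['width'],o['qpos'][5],o['t'])
im=get_image("top");s=get_image("side")
a=cv2.resize(im["color"][140:270,260:420],(480,390));b=cv2.resize(s["color"][130:230,245:345],(390,390))[:, :320]
cv2.imwrite("pics/t4.png",np.hstack([a,b])[:,:,::-1])
```

```text
[541.16143352 -83.83175784 105.21079705] [-3.11478597e+00  3.98741400e-01  2.14869398e-03] [0.92612155 0.19772663 0.09679423] [-1.84556043  6.0689331   3.6049095 ] 44.29308643590977 0.07716630619880518 9.6
```

{"name": "move_arm", "arguments": {
  "motion": [
    [0,0,0,0,0,-0.04,44],
    [0,0,0,0,0,-0.08,44],
    [0,0,0,0,0,-0.12,44],
    [0,0,0,0,0,-0.12,44]
  ]
}}

```text
t: 10.03
ee_pos: [541.6, -83.3, 105.3]
orientation: [-3.087, 0.578, 0.001]
ft_force: [-0.2, 10.0, 3.7]
width: 44.4
```

Run:
```python
from h import *
o=get_obs();print(o['ee_pos'],o['orientation'],o['moment'],o['ft_force'],o['width'],o['qpos'][5],o['t'])
im=get_image("top");s=get_image("side")
a=cv2.resize(im["color"][140:270,260:420],(480,390));b=cv2.resize(s["color"][130:230,245:345],(390,390))[:, :320]
cv2.imwrite("pics/t4.png",np.hstack([a,b])[:,:,::-1])
```

```text
[541.55797414 -83.33542652 105.31493874] [-3.08660714e+00  5.78464084e-01  1.18029028e-03] [ 1.72857997 -0.0464318   1.53632583] [-0.23417169 10.02432527  3.66547275] 44.38512896217551 0.1941610119005366 10.0333
```

View pics/t4.png

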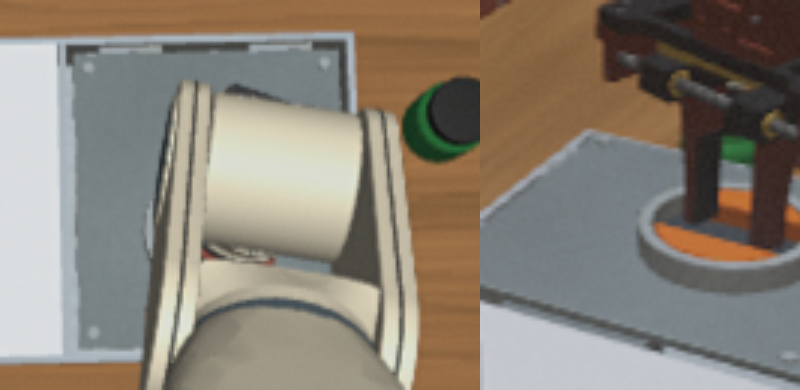

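The moment rose from 0.1 to 1.5 N m, so the fastener is at its stop. In the side view the slot runs along the hatch. I'll ease back, lift out and look.

{"name": "move_arm", "arguments": {
  "motion": [
    [0,-1,0,0,0,0.06,44],
    [0,-2,0,0,0,0.12,44],
    [0,-2,0,0,0,0.18,44],
    [0,-2,6,0,0,0.22,44],
    [0,-2,14,0,0,0.22,44]
  ]
}}

```text
t: 10.55
ee_pos: [541.1, -86.7, 118.8]
orientation: [-3.133, 0.236, 0.003]
ft_force: [0.5, 0.3, -0.5]
width: 44.0
```

{"name": "move_arm", "arguments": {
  "motion": [
    [0,0,25,0,0,0,44],
    [0,0,50,0,0,0,44],
    [-30,0,80,0,0,0,44],
    [-60,0,110,0,0,0,44],
    [-90,0,130,0,0,0,44]
  ]
}}

```text
t: 10.97
ee_pos: [451.6, -87.1, 251.5]
orientation: [3.132, -0.24, 0.004]
ft_force: [0.1, -0.1, 0.7]
width: 44.0
```

{"name": "move_arm", "arguments": {
  "motion": [
    [-20,0,10,0,0,0,44],
    [-40,0,20,0,0,0,44],
    [-60,0,30,0,0,0,44],
    [-60,0,30,0,0,0,44],
    [-60,0,30,0,0,0,44]
  ]
}}

```text
t: 11.38
ee_pos: [391.9, -87.2, 280.1]
orientation: [3.132, -0.241, 0.005]
ft_force: [-0.5, -0.1, 0.4]
width: 43.9
```

Run:
```python
from h import *
np.set_printoptions(precision=1,suppress=True)
o=get_obs();print(o['ee_pos'],o['ft_force'],o['t'])
im=get_image("top");s=get_image("side")
a=cv2.resize(im["color"][140:300,220:420],(480,390));b=cv2.resize(s["color"],(320,390))
cv2.imwrite("pics/t5.png",np.hstack([a,b])[:,:,::-1])
for l in["jar_red_mid","jar_green_mid","jar_amber_mid","brush_grip","green_dot"]: print(l,[m['location'] for m in mark_of(im,l)[:1]])
c=im["color"].astype(int);m=((c[...,0]>180)&(c[...,1]>80)&(c[...,1]<160)&(c[...,2]<70)).astype(np.uint8);m[:, :300]=0;m[:,365:]=0;m[:190]=0;m[245:]=0
n,lab,st,ce=cv2.connectedComponentsWithStats(m)
g=sorted([(st[i,4],ce[i]) for i in range(1,n)],key=lambda x:-x[0])[:2];print(g)
p,q=[at_z(im,*x[1],112.5) for x in g];d=q-p;print("slot yaw vs x:",np.degrees(np.arctan2(d[1],d[0]))%180-90)
```

```text
[391.9 -87.2 280.1] [-0.5 -0.1  0.4] 11.3833
jar_red_mid [[284.6, 239.4]]
jar_green_mid [[177.3, 412.4]]
jar_amber_mid [[195.1, 228.0]]
brush_grip []
green_dot []
[(np.int32(230), array([343.7, 216.1])), (np.int32(229), array([317.8, 216.6]))]
slot yaw vs x: -0.13780206204383205
```

View pics/t5.png

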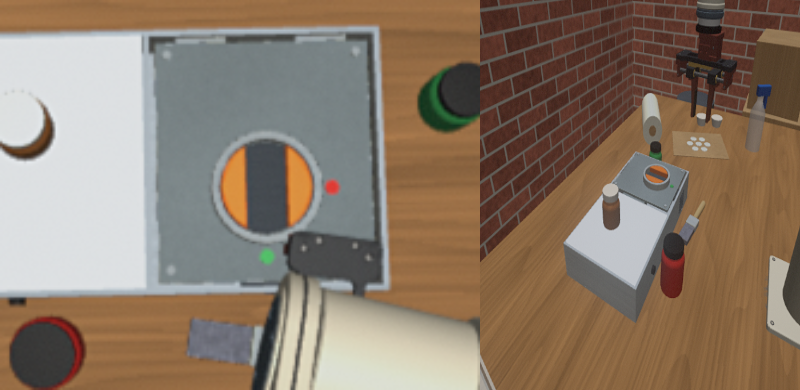

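The slot points at the green dot, within about 0.2° of the box axis. The hatch is flush and the arm is clear, so I'm handing in.

```bash
python3 -c "
from workcell import *
print(close_job())"
```

```text
the job is handed in; nothing more can be done
None
```

The hatch is shut and locked, and I handed the job in at about 11.4 s of the 51 s allowed; no verdict was reported.

- **Hatch:** I pushed it down along its arc with the fingertips until the force rose to 14 N at a height of 94.7 mm (shut is 94.5 mm). The hatch also lies flush in the final picture.
- **Fastener:** I put both fingertips in the slot and turned it clockwise until the moment rose from 0.1 to 1.5 N m, at its stop. In the final top view the slot lies within about 0.2° of the box's front-to-back axis, in line with the green dot.
- **Jars:** The final image positions of all three jars are within 4 pixels of the start, which is the networks' usual scatter.
- **Brush:** The network did not find it in the last top picture because the arm partly covered it. In the pictures it appears in its old place, but I did not measure it.
- **Green dot:** The network missed it in the last top picture too, though it is plain to see there.
- **Contact:** The force reading was near zero at the end, so the arm was touching nothing.

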